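# Shut the seal engraver and start the cut

### The arm

A 6-joint arm with a two-finger parallel gripper is mounted at the origin on the work surface. World frame = base frame: x ahead of the robot, y to its left, z up, the work surface at z = 0. Lengths are in m, angles in degrees, forces in N, time in s.
With the tool pointing down it reaches from about 0.3 to 0.75 m from the base axis. Payload 8.5 kg.
Tool frame: the origin (TCP) lies midway between the tips of the shut fingers; the grasp point (between the pads) lies 19 mm behind it (env.grasp_offset is the distance from the TCP to the grasp point, in m); z points along the fingers, y is the line along which they close (so a half turn about z gives the same grasp; the last joint's range is limited). The gripper opens to 85 mm and grips with 20 to 120 N. Pads are 22 mm wide; open, the fingers measure 114 mm over their backs; the gripper's body (76 mm by 85 mm) begins 54 mm behind the grasp point. The pads swing forward as they close: fully open they stand 13 mm farther back than shut.
Start: joints at [64.727, 21.807, 74.336, -0, 83.858, -12.336], TCP at [0.123, 0.536, 0.231] pointing down, gripper open.
Joint ranges: [-178.18, 178.18], [-50.72, 133.34], [12.68, 142.11], [-81.47, 261.47], [9.98, 163.14], [-165.26, 165.26]. Speed limits (degrees/s): [136.94, 136.94, 180, 180, 180, 180].

### API

Orientations are given as a 3x3 rotation matrix whose columns are the frame's x, y, z axes.
In Python, from rig import env gives the robot as it stands.
- The arm moves only by the tool servo_tool, never from a script. Its argument "deltas" is text: rows parted by semicolons, each of 7 numbers parted by spaces: the opening, from 0 (shut) to 1 (fully open), then the shift along the tool's x, y, z in mm, then the turn, a rotation vector about the tool's x, y, z in rad. A call has 1 to 8 rows; each row shifts and turns the commanded pose from where the row before left it, along the tool's axes as they then stand; what a row does not reach is not made up. A row lasts 1/12 s, in which the tool goes at most 41.7 mm and 7.16 degrees, less where a joint would pass 70% of its speed; a pose out of reach is approached as far as the arm can. A call is refused whole if a number of a shift passes 41.7 or a number of a turn 0.125, either way. A call with a gripper value outside its range is refused whole. The fingers move at their own pace and stop on an object; "newtons" is the grip in N (left out, the last holds). Time passes only in rows, so rows that do not move let the fingers close. It gives the time, the measured TCP pose, the force, the opening and the grip force at its end, in the units of the state.
- env.observe(): the state, without advancing time (a new reading comes with each control period).
- env.get_image(name): name is "scene" or "top" or "wrist"; returns a dict with "img" (480x640x3 uint8, red, green, blue), "depth" (480x640 float32, m along the optical axis (not along the pixel's ray), 0 where there is no reading), "camera_matrix" (3x3 intrinsics, pixels), "world_to_cam" (4x4, takes a point from world to camera coordinates). Camera axes: x right, y down, z forward; pixel columns grow to the right and rows downward; lengths in m; the calibration is good to about 2 mm. A picture is of the moment at which its call begins.
- env.close_job(): hands the job in; it is judged then, once.
Trained networks look in a picture, given as the dict that the camera call returned (one of the last four; its "shot" number tells which), for a name from the list of things; names that differ only in an ending like _2 or _b are one class to them, and where a whole thing is asked for, a point or a joint stands for the part that bears it (a point fixed in the world has none). Each returns a list of dicts, best first, with "conf" (0 to 1); they miss things now and then, are a little off and sometimes report something else, mostly with a low value. They report only what shows in the picture. A call takes as long as a camera call.
- env.spot_in(name, picture): "bbox" ([centre column, centre row, width, height] in pixels, round what is visible of it).
- env.spot_point(name, picture): "uv" ([column, row] in pixels: a listed point, or the origin of a listed thing).
The state is a dict: "time_s": time; "q": joint angles; "qvel": joint speeds; "joint_efforts": joint torques, N m; "position": TCP position; "tool_rot": TCP orientation; "ft_force": force on the tool from outside, world axes, zero at the start; "wrist_torque": the same for the moment, N m; "grip_width": finger opening in m; "gripper_force": force on a finger pad.
Only numpy, scipy, OpenCV 4.12 (cv2) and the standard library are available. Lean on these libraries where they do the work, as an engineer would, in place of code of your own. Each camera call takes 0.05 s, during which the arm holds its last target. There are 200 camera calls.

### The job

A marble blank is already clamped in the little seal engraver. Swing its door shut, gently, until the catch has taken it and it stays flush; then press the green start button all the way down, keep it down for about a second without leaning hard on it, and let it come right up again. Leave the red emergency stop and the calligraphy things around the machine alone.

Things in the scene. Friction and masses are not known exactly. Their poses are not given: they have to be found in the camera images.
- engraver: Seal engraver, fixed: light grey housing 260 deep (x), 300 wide (y), 256 mm high; a dark console 105 mm deep slopes down in front. Origin: underside, middle of the housing's front plane; -x is its front, z up. Console panel falls at 35 deg from z = 94 mm at x = 0 to z = 20 at x = -105. The roof does not overhang the door. A marble blank is clamped inside.
- chamber_door (a joint): Door angle (rad): 0 shut flush on a hard stop, grows swinging out to the operator. Aluminium frame, amber window, 210 wide x 16 thick, z 100 to 243 mm, 0.45 kg; hinge on its +y edge. Stays where left. Its ball catch resists over the last 0.06 rad with up to 7 N at door_edge, then from 0.02 rad draws the door to 0 and holds it; short of that it pushes it out again.
- door_edge (a point): Point on the door's outer face, 175 mm from the hinge axis (35 mm in from the free edge), 205 mm over the table: a good place to push. x axis: into the door, the way to push; y axis: towards the hinge; z up. A dark finger lip stands 9 mm off the face at the free edge itself, z 122 to 192 mm.
- door_hinge (a point): Point on the door's upright hinge axis, at engraver x -8, y +105, z 205 mm, in the middle of the door's thickness (the outer face is 8 mm in front). Axes turn with the door, as for door_edge; the door runs from here along its own -y.
- start (a joint): Travel of the green start button (m): 0 up, 0.008 fully down. Flat cap 30 mm across in a steel bezel 46 mm across, 12 mm above the bezel when up and 4 mm when down, so press it squarely, tool tilted to its axis. A spring returns it; it gives at 2.5 N and reaches the bottom at 8 N, then a firm stop; over 35 N is too hard, as on the door.
- start_seat (a point): Point on the console panel's surface under the green start button, on its axis, at engraver x -34, y +58, z 70 mm. z axis: the button's axis, square to the panel, 35 deg off vertical; press along -z. How far the button's threaded collar is screwed out differs: the cap's top stands 16 to 28 mm off this point (not reported; feel for it). Shut, the door's face is about 30 mm behind the cap.
- estop (a joint): Travel of the red mushroom emergency stop (m): 0 up, 0.006 down. Must not be pressed.
- estop_top (a point): Middle of the top of the red emergency stop, 36 mm across in a yellow collar 52 mm across, on the right (-y) of the console at engraver (x -49, y -60, z 74 mm). z axis along its axis, as for start_seat.
- seal_a: Loose upright rectangular marble seal, 28 x 28 x 72 mm, 0.15 kg, beside the engraver on its +y side. Origin: centre of underside.
- seal_b: Loose upright rectangular marble seal, 28 x 28 x 72 mm, 0.15 kg, out in front of the engraver. Origin: centre of underside.
- pad_case: Loose black plastic seal pad case with snap flip-top, shut, 64 x 92 x 28 mm. Origin: centre of underside.
- grinding_bowl: Loose white ceramic grinding bowl, 110 mm across, 50 mm high. Origin: centre of underside.
- seal_bed: Loose wooden seal-carving clamp, 150 x 85 x 42 mm. Origin: centre of underside.
- brush_stand: Stainless steel brush stand with hanging brushes, base 100 x 160 mm, 240 mm high. Origin: centre of underside.

How it is judged (in metres and radians):
On the way, in this order (a step that is already met when the one before it is completed fails the run):
1. the door is shut and seated on its catch (within 0.015 rad) (value of joint chamber_door below 0.015 rad), for 0.3 s.
2. the start button is fully down (last 1.5 mm of its 8 mm) for most of a second (value of joint start above 0.0065 m and value of joint chamber_door below 0.015 rad), for 0.7 s.
3. the start button is released and right up again (value of joint start below 0.0015 m and value of joint chamber_door below 0.015 rad), for 0.2 s.
At the end, for the whole second after the job is handed in: The door stands shut on its catch (within 0.015 rad) and at rest, the start button is right up (within 1.5 mm), the emergency stop is up (within 2 mm), and the six things around the machine are within 20 mm of where they stood (all of step 3 and velocity of joint chamber_door between -0.05 and 0.05 rad/s and value of joint estop below 0.002 m and distance of each of seal_a, seal_b, pad_case, grinding_bowl, seal_bed, brush_stand from where it was at the start of the episode below 0.02 m); the robot touches nothing.
It fails at once if the machine (door, buttons or housing) is pushed with more than 35 N (contact force between engraver and the fingers above 35 N or contact force between engraver and the arm above 35 N).
It fails at once if the door is slammed: it swings in faster than 2 rad/s while still more than 0.06 rad open (value of joint chamber_door above 0.06 rad and velocity of joint chamber_door below -2 rad/s).
It fails at once if the start button is pressed (over 3 mm) while the door is not shut on its catch (value of joint start above 0.003 m and value of joint chamber_door above 0.02 rad).
It fails at once if the emergency stop is pressed (over 2 mm) (value of joint estop above 0.002 m).
It fails at once if one of the calligraphy things is knocked or shifted more than 20 mm (distance of any of seal_a, seal_b, pad_case, grinding_bowl, seal_bed, brush_stand from where it was at the start of the episode above 0.02 m).
It also fails if it takes over 54 s, if anything falls off the work surface, if the arm or the gripper's body presses on something with over 40 N, if the wrist force passes 120 N, or if a joint passes its speed limit or range.

## Working session

There is one attempt and no reset: what is moved stays moved. The work goes in short steps, Python scripts to look and compute and a tool call to move; the robot and the scene stay as the last step left them, time stands still between calls to the robot, and variables do not carry over. Pictures are saved under pics/ and viewed, at most 10 in all, crops included, and the job is handed in when it is done.

Besides the shell and the picture viewer there is one more tool, called after "Request:" by a JSON object that holds its "name" and its "arguments", one argument or row to a line. servo_tool: Moves the arm, as the interface text tells. Its arguments: {"type":"object","properties":{"deltas":{"type":"string"},"newtons":{"type":"number"}},"required":["deltas"]}

```bash
ls; mkdir -p pics
cat > h.py <<'E'
import numpy as np, cv2
from rig import env
def ray(p,uv):
    K=p["camera_matrix"];T=np.array(p["world_to_cam"]);R=T[:3,:3];t=T[:3,3]
    return -R.T@t, R.T@np.linalg.solve(K,[uv[0],uv[1],1.])
def pt(p,uv,win=2):
    u,v=int(round(uv[0])),int(round(uv[1]));d=p["depth"][max(0,v-win):v+win+1,max(0,u-win):u+win+1];d=d[d>0]
    if not len(d): return None
    c,r=ray(p,uv);return c+r*np.median(d)
def atz(p,uv,z):
    c,r=ray(p,uv);return c+r*(z-c[2])/r[2]
def save(p,n): cv2.imwrite("pics/"+n,cv2.cvtColor(p["img"],cv2.COLOR_RGB2BGR))
E
python3 - <<'E'
from h import *
np.set_printoptions(precision=4,suppress=True)
o=env.observe();print(o["time_s"],o["tool_rot"])
for c in["scene","top"]:
    p=env.get_image(c);save(p,c+"0.png")
    print(c,"cam",ray(p,(320,240)))
    for n in["engraver","door_edge","door_hinge","start_seat","estop_top","seal_a","pad_case","grinding_bowl","seal_bed","brush_stand"]:
        for r in env.spot_point(n,p)[:2]:
            print(n,np.round(r["uv"],1),round(r["conf"],2),pt(p,r["uv"]))
E
```

```text
pics
0.0 [[-0.9746  0.2239 -0.0007]
 [ 0.2239  0.9746 -0.0014]
 [ 0.0003 -0.0015 -1.    ]]
scene cam (array([ 1.0914, -0.0818,  0.7728]), array([-0.6072,  0.2769, -0.7448]))
engraver [167.8 322.8] 0.63 [ 0.6582 -0.1437  0.1531]
engraver [391.5 316. ] 0.36 [0.7088 0.2551 0.0083]
door_edge [196.9 219.1] 0.69 [ 0.5015 -0.0528  0.2044]
door_hinge [157.1 308.7] 0.94 [ 0.6731 -0.1473  0.2167]
seal_a [199.6 425. ] 0.61 [ 0.7864 -0.1428  0.039 ]
seal_a [354.5 254.5] 0.55 [0.5441 0.2524 0.0183]
pad_case [392.7 315.9] 0.17 [0.7094 0.2576 0.008 ]
grinding_bowl [391.1 198.2] 0.77 [0.4385 0.3988 0.0455]
grinding_bowl [458.1 253.8] 0.31 [0.637  0.4569 0.0323]
seal_bed [454.3 249.6] 0.8 [0.623  0.4568 0.0312]
brush_stand [394.3 315.3] 0.56 [0.7094 0.2612 0.0081]
top cam (array([0.4771, 0.1586, 1.2704]), array([ 0.0654, -0.0026, -0.998 ]))
engraver [438.2 244.5] 0.75 [ 0.5516 -0.1401  0.0811]
door_edge [413. 257.] 0.73 [ 0.5166 -0.0654  0.1423]
door_hinge [457.  195.9] 0.82 [ 0.6486 -0.1397  0.242 ]
door_hinge [428.9 220.3] 0.39 [ 0.6112 -0.1151  0.0863]
start_seat [432.  224.1] 0.78 [ 0.5966 -0.111   0.1363]
start_seat [456.  197.3] 0.56 [ 0.6455 -0.1377  0.2414]
estop_top [261.5 304.4] 0.73 [0.387  0.3028 0.0268]
estop_top [427.6 270.1] 0.65 [ 0.486  -0.0837  0.2142]
seal_a [279.2 251.1] 0.57 [0.5249 0.2578 0.0702]
seal_a [432.8 168.4] 0.56 [ 0.7541 -0.1356  0.0363]
pad_case [262.9 302.9] 0.86 [0.3909 0.2993 0.0268]
grinding_bowl [216.2 299.3] 0.82 [0.3955 0.4255 0.0067]
seal_bed [277.1 188.9] 0.65 [0.6944 0.2741 0.0065]
seal_bed [204.  217.6] 0.56 [0.6093 0.4618 0.0296]
brush_stand [276.9 188.3] 0.64 [0.6959 0.2747 0.007 ]
```

View pics/scene0.png

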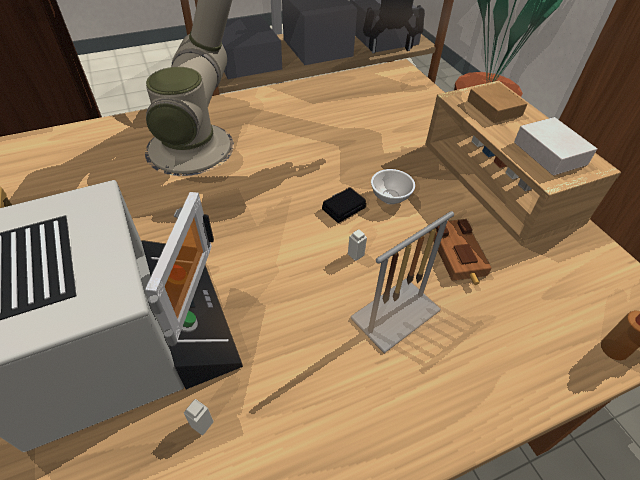

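View pics/top0.png

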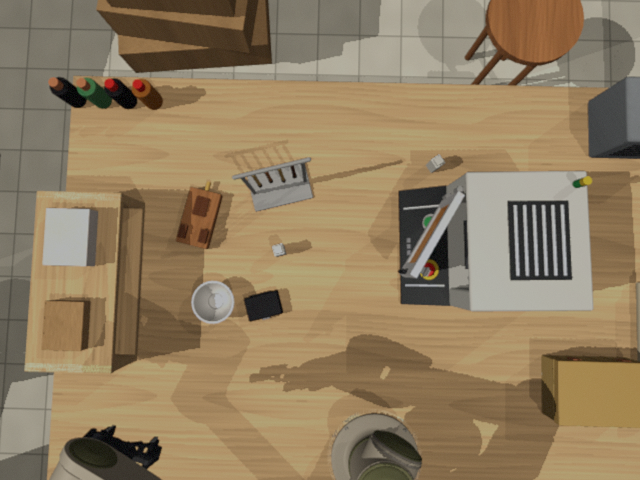

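Scene: the engraver is at left (scene) / right (top), its front facing world +y, with the door open about 35° over the console. The green button is at top (429,221) and the red one at (430,270). Next I fit the housing's roof and the door's top edge in depth.

```bash
cat >> h.py <<'E'
def cloud(p):
    d=p["depth"];v,u=np.nonzero(d>0);K=p["camera_matrix"];T=np.array(p["world_to_cam"])
    c=np.linalg.solve(K,np.stack([u,v,np.ones(len(u))]).astype(float))*d[v,u]
    return (T[:3,:3].T@(c-T[:3,3:])).T,u,v
E
python3 - <<'E'
from h import *
np.set_printoptions(precision=4,suppress=True)
for c in["top","scene"]:
    p=env.get_image(c);P,u,v=cloud(p);m=(abs(P[:,2]-.256)<.006)&(P[:,1]<0)&(P[:,0]>.3)&(P[:,0]<.9)
    print(c,m.sum(),P[m,2].mean())
    # keep largest connected blob
    M=np.zeros(p["depth"].shape,np.uint8);M[v[m],u[m]]=1
    n,l,s,_=cv2.connectedComponentsWithStats(M);k=1+s[1:,4].argmax();m2=m&(l[v,u]==k)
    r=cv2.minAreaRect(P[m2,:2].astype(np.float32));print(r,cv2.boxPoints(r))
    im=p["img"].astype(int)[v,u]
    near=(P[:,0]>.3)&(P[:,0]<.9)&(P[:,1]<.1)&(P[:,1]>-.25)&(P[:,2]>.03)
    g=near&(im[:,1]>1.6*im[:,0])&(im[:,1]>1.5*im[:,2])&(im[:,1]>60)
    rd=near&(im[:,0]>2.2*im[:,1])&(im[:,0]>2.2*im[:,2])&(im[:,0]>90)
    for nm,q in(("green",g),("red",rd)):
        if q.sum():print(nm,q.sum(),np.median(P[q],0),u[q].mean(),v[q].mean(),P[q].min(0),P[q].max(0))
    e=(abs(P[:,2]-.243)<.005)&near&(~m2)&(P[:,1]>-.2)
    if e.sum()>10:
        l=cv2.fitLine(P[e,:2].astype(np.float32),cv2.DIST_HUBER,0,.01,.01).ravel();print("door top",e.sum(),l,np.degrees(np.arctan2(l[1],l[0])))
        s=(P[e,:2]-l[2:])@l[:2];w=(P[e,:2]-l[2:])@[-l[1],l[0]];print(np.percentile(s,[0,2,50,98,100]),np.percentile(w,[2,50,98]))
E
```

```text
top 16674 0.25591629105533115
((0.5563352108001709, -0.2891724109649658), (0.2994314432144165, 0.2616475522518158), 1.892384648323059) [[ 0.4024 -0.1634]
 [ 0.411  -0.4249]
 [ 0.7103 -0.415 ]
 [ 0.7016 -0.1535]]
green 35 [ 0.6119 -0.1102  0.082 ] 426.77142857142854 220.57142857142858 [ 0.6    -0.1177  0.0736] [ 0.62   -0.105   0.0982]
red 46 [ 0.4926 -0.1212  0.0788] 429.80434782608694 268.6304347826087 [ 0.475  -0.1303  0.0702] [ 0.5049 -0.1097  0.0867]
door top 816 [ 0.8809 -0.4733  0.5818 -0.1061] -28.248442
[-0.1282 -0.122  -0.02    0.107   0.1276] [-0.1235  0.0005  0.0098]
scene 19916 0.25660436528592584
((0.5559687614440918, -0.24942871928215027), (0.3008403480052948, 0.18076620995998383), 2.0215718746185303) [[ 0.4025 -0.1644]
 [ 0.4088 -0.3451]
 [ 0.7095 -0.3344]
 [ 0.7031 -0.1538]]
green 114 [ 0.6144 -0.1131  0.0819] 189.46491228070175 318.2456140350877 [ 0.5963 -0.1256  0.0754] [ 0.6244 -0.1038  0.0899]
red 171 [ 0.5922 -0.1083  0.1882] 177.3216374269006 272.36842105263156 [ 0.5729 -0.1209  0.1571] [ 0.6139 -0.0976  0.2111]
door top 1395 [ 0.8731 -0.4875  0.5886 -0.1087] -29.174438
[-0.1335 -0.1256  0.0066  0.1411  0.1449] [-0.0201 -0.0001  0.0094]
```

Request:
{"name": "servo_tool", "arguments": {
  "deltas": "0 -29.6 -23.7 -1.2 0 0 0;0 -29.6 -23.7 -1.2 0 0 0;0 -29.6 -23.7 -1.2 0 0 0;0 -29.6 -23.7 -1.2 0 0 0;0 -29.6 -23.7 -1.2 0 0 0;0 -29.6 -23.7 -1.2 0 0 0;0 -29.6 -23.7 -1.2 0 0 0;0 -29.6 -23.7 -1.2 0 0 0"
}}

```text
time_s: 1.87
position: [0.3122, 0.2967, 0.2412]
tool_rot: [[-0.975, 0.224, 0.001], [0.224, 0.975, 0.0], [-0.0, 0.0, -1.0]]
ft_force: [1.3, 1.2, -0.6]
grip_width: -0.0004
gripper_force: 0.0
```

Request:
{"name": "servo_tool", "arguments": {
  "deltas": "0 -29.6 -23.7 -1.2 0 0 0;0 -29.6 -23.7 -1.2 0 0 0;0 -29.6 -23.7 -1.2 0 0 0;0 -29.6 -23.7 -1.2 0 0 0;0 -29.6 -23.7 -1.2 0 0 0;0 -29.6 -23.7 -1.2 0 0 0;0 -25 -20 -1.2 0 0 0;0 -15 -12 0 0 0 0"
}}

```text
time_s: 2.53
position: [0.4863, 0.077, 0.2494]
tool_rot: [[-0.974, 0.226, 0.001], [0.226, 0.974, -0.001], [-0.001, -0.0, -1.0]]
ft_force: [-0.3, 0.1, -0.1]
grip_width: 0.0001
gripper_force: 0.0
```

Request:
{"name": "servo_tool", "arguments": {
  "deltas": "0 0 0 0 0 0 -0.09;0 0 0 0 0 0 -0.09;0 0 0 0 0 0 -0.08;0 0 0 0 0.1 0 0;0 0 0 0 0.1 0 0;0 0 0 0 0.1 0 0;0 0 0 0 0.1 0 0;0 0 0 0 0.1 0 0"
}}

```text
time_s: 3.2
position: [0.4848, 0.0799, 0.25]
tool_rot: [[-0.999, -0.029, 0.019], [-0.035, 0.875, -0.483], [-0.002, -0.484, -0.875]]
ft_force: [0.1, -0.3, -0.1]
grip_width: -0.0002
gripper_force: 0.0
```

Request:
{"name": "servo_tool", "arguments": {
  "deltas": "0 0 0 0 0.1 0 0;0 0 0 0 0.01 0 0;0 0 0 0 0 0 0"
}}

```text
time_s: 3.45
position: [0.4844, 0.0806, 0.2486]
tool_rot: [[-0.999, -0.03, 0.019], [-0.036, 0.82, -0.571], [0.002, -0.571, -0.821]]
ft_force: [-0.4, 0.2, -0.3]
grip_width: -0.0002
gripper_force: 0.0
```

Request:
{"name": "servo_tool", "arguments": {
  "deltas": "0 -4 -11 19.5 0 0 0;0 -4 -11 19.5 0 0 0;0 -4 -11 19.5 0 0 0;0 -4 -11 19.5 0 0 0;0 -4 -11 19.5 0 0 0;0 0 0 0 0 0 0"
}}

```text
time_s: 3.95
position: [0.5078, -0.0238, 0.1999]
tool_rot: [[-1.0, -0.025, 0.016], [-0.03, 0.821, -0.571], [0.001, -0.571, -0.821]]
ft_force: [0.5, 0.1, -0.3]
grip_width: 0.0003
gripper_force: 0.0
```

Run:
```python
from h import *
o=env.observe();print(o["position"],o["ft_force"])
p=env.get_image("scene");im=p["img"][150:350,90:290];cv2.imwrite("pics/s1.png",cv2.cvtColor(cv2.resize(im,(600,600),interpolation=2),cv2.COLOR_RGB2BGR))
```

```text
[ 0.50782051 -0.02382501  0.19989853] [ 0.49429808  0.06045162 -0.32073062]
```

View pics/s1.png

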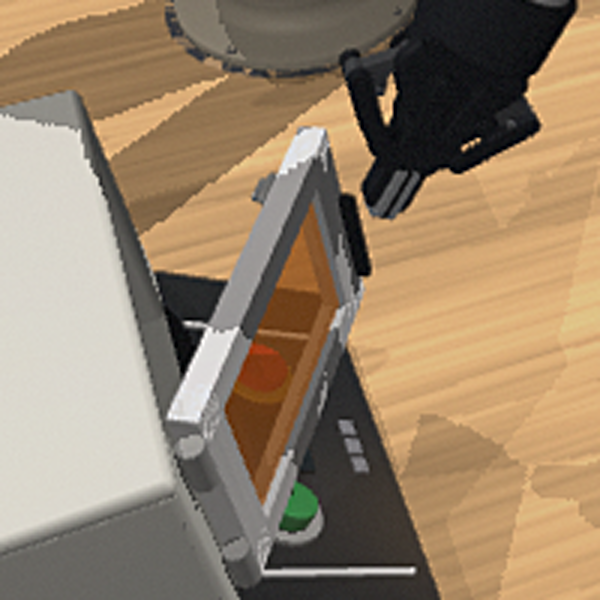

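The picture shows the shut fingers (~(390,195) in the crop) in front of the door and near the dark lip at its free edge (355,235). I shift a little towards the hinge and push slowly.

Request:
{"name": "servo_tool", "arguments": {
  "deltas": "0 -5 -5 3.5 0 0 0;0 -3 -6.6 4.6 0 0 0;0 0 -6.6 4.6 0 0 0;0 1.5 -6.6 4.6 0 0 0;0 2 -6.6 4.6 0 0 0;0 2.5 -6.6 4.6 0 0 0"
}}

```text
time_s: 4.5
position: [0.5113, -0.0673, 0.201]
tool_rot: [[-0.999, -0.028, 0.02], [-0.034, 0.819, -0.572], [-0.0, -0.573, -0.82]]
ft_force: [0.9, -0.1, -0.0]
grip_width: -0.0001
gripper_force: 0.2
```

Request:
{"name": "servo_tool", "arguments": {
  "deltas": "0 3 -6.6 4.6 0 0 0;0 3 -6.6 4.6 0 0 0;0 2 -5 3.5 0 0 0;0 1.5 -5 3.5 0 0 0;0 0 0 0 0 0 0"
}}

```text
time_s: 4.92
position: [0.5027, -0.0964, 0.2011]
tool_rot: [[-0.999, -0.027, 0.019], [-0.033, 0.819, -0.573], [0.0, -0.573, -0.82]]
ft_force: [0.1, 1.0, -0.0]
grip_width: -0.0001
gripper_force: 0.0
```

Request:
{"name": "servo_tool", "arguments": {
  "deltas": "0 2.5 -4.1 2.9 0 0 0;0 2 -4.1 2.9 0 0 0;0 2 -4.1 2.9 0 0 0;0 1 -3.3 2.3 0 0 0;0 0 0 0 0 0 0"
}}

```text
time_s: 5.33
position: [0.4959, -0.1154, 0.2009]
tool_rot: [[-0.999, -0.028, 0.019], [-0.033, 0.819, -0.573], [0.0, -0.573, -0.82]]
ft_force: [0.2, -0.1, 0.6]
grip_width: -0.0
gripper_force: 0.0
```

```bash
cat > d.py <<'E'
from h import *
# door angle from scene cam: door top edge line vs engraver front line (1.95 deg)
def door(c="top"):
    p=env.get_image(c);P,u,v=cloud(p)
    ye=np.array([.99942,.034]);xe=np.array([.034,-.99942]);Q=P[:,:2]-[.5523,-.1588];X=Q@xe;Y=Q@ye
    e=(abs(P[:,2]-.243)<.004)&(abs(Y)<.105)&(X<-.002)&(X>-.14)&(Y>.0)
    l=cv2.fitLine(np.stack([X[e],Y[e]],1).astype(np.float32),cv2.DIST_HUBER,0,.01,.01).ravel()
    print(c,e.sum(),"angle",-np.arctan2(l[0]*np.sign(l[1]),abs(l[1]))*-1, l)
if __name__=="__main__":
    door("top");door("scene");o=env.observe();print(o["position"],o["ft_force"])
E
python3 d.py
```

```text
top 363 angle 0.13777013 [ 0.13733472  0.9905247  -0.01577356  0.05087117]
scene 620 angle 0.14016494 [ 0.13970643  0.99019295 -0.01498047  0.05513941]
[ 0.49613864 -0.11479177  0.20090731] [ 0.08165145 -0.33746993  0.13935405]
```

Request:
{"name": "servo_tool", "arguments": {
  "deltas": "0 1.5 -4.1 2.9 0 0 0;0 1.5 -4.1 2.9 0 0 0;0 0.5 -1.6 1.1 0 0 0;0 0 -1.6 1.1 0 0 0;0 0 -1.6 1.1 0 0 0;0 0 0 0 0 0 0"
}}

```text
time_s: 5.93
position: [0.4932, -0.1309, 0.2008]
tool_rot: [[-0.999, -0.028, 0.019], [-0.034, 0.819, -0.573], [0.0, -0.573, -0.82]]
ft_force: [0.4, 0.3, 0.3]
grip_width: -0.0004
gripper_force: 0.1
```

Request:
{"name": "servo_tool", "arguments": {
  "deltas": "0 0 -1.6 1.1 0 0 0;0 0 -1.6 1.1 0 0 0;0 0 0 0 0 0 0"
}}

```text
time_s: 6.18
position: [0.4931, -0.1344, 0.2008]
tool_rot: [[-0.999, -0.028, 0.019], [-0.034, 0.819, -0.572], [0.001, -0.573, -0.82]]
ft_force: [-1.5, 3.0, -0.3]
grip_width: -0.0003
gripper_force: 1.0
```

In the catch's range now.

Request:
{"name": "servo_tool", "arguments": {
  "deltas": "0 0 -1.6 1.1 0 0 0;0 0 0 0 0 0 0"
}}

```text
time_s: 6.35
position: [0.4936, -0.1367, 0.201]
tool_rot: [[-0.999, -0.028, 0.02], [-0.034, 0.819, -0.573], [-0.0, -0.573, -0.819]]
ft_force: [0.1, -0.0, -0.3]
grip_width: -0.0002
gripper_force: 0.0
```

Request:
{"name": "servo_tool", "arguments": {
  "deltas": "0 0 -1.6 1.1 0 0 0;0 0 0 0 0 0 0"
}}

```text
time_s: 6.52
position: [0.4937, -0.1388, 0.2011]
tool_rot: [[-0.999, -0.028, 0.02], [-0.034, 0.819, -0.573], [-0.0, -0.573, -0.819]]
ft_force: [-1.0, -0.8, 1.1]
grip_width: 0.0006
gripper_force: 0.0
```

Request:
{"name": "servo_tool", "arguments": {
  "deltas": "0 0 -1.2 0.8 0 0 0;0 0 0 0 0 0 0"
}}

```text
time_s: 6.68
position: [0.4937, -0.1401, 0.2011]
tool_rot: [[-0.999, -0.028, 0.02], [-0.034, 0.819, -0.573], [-0.0, -0.573, -0.82]]
ft_force: [-0.5, 0.5, 0.2]
grip_width: 0.0002
gripper_force: 0.0
```

```bash
python3 d.py
```

```text
top 310 angle 0.0024390975 [ 0.0024391   0.999997   -0.00936719  0.05101205]
scene 508 angle 0.0014850657 [ 0.00148507  0.99999887 -0.00875015  0.0554046 ]
[ 0.49359209 -0.13990655  0.20100604] [ 0.79949081  0.0681754  -1.23125378]
```

Request:
{"name": "servo_tool", "arguments": {
  "deltas": "0 0 6 -4.2 0 0 0;0 0 12 -8.4 0 0 0;0 0 16 -11 0 0 0;0 0 16 -11 0 0 0;0 0 12 -9 0 0 0;0 0 0 0 0 0 0"
}}

```text
time_s: 7.28
position: [0.491, -0.0616, 0.2012]
tool_rot: [[-0.999, -0.03, 0.021], [-0.037, 0.819, -0.572], [-0.0, -0.573, -0.82]]
ft_force: [-0.6, 0.1, -0.4]
grip_width: 0.0
gripper_force: 0.0
```

```bash
python3 d.py
python3 - <<'E'
from h import *
np.set_printoptions(precision=4,suppress=True)
s=np.array([.5523,-.1588,0])+np.array([.034,-.99942,0])*-.034+np.array([.99942,.034,0])*.058+[0,0,.07]
n=np.sin(np.radians(35))*np.array([-.034,.99942,0])+np.cos(np.radians(35))*np.array([0,0,1]);print("seat",s,"n",n)
a=np.array([.99942,.034,0]);b=np.cross(n,a)
for c in["scene","top"]:
    p=env.get_image(c);P,u,v=cloud(p);im=p["img"].astype(int)[v,u]
    D=P-s;near=np.linalg.norm(D,axis=1)<.05
    g=near&(im[:,1]>1.4*im[:,0])&(im[:,1]>1.3*im[:,2])&(im[:,1]>40)
    h=D@n;print(c,g.sum(),"h",np.percentile(h[g],[5,25,50,75,95]))
    t=g&(h>np.percentile(h[g],60)-.004);print("centre a,b",np.median((D@a)[t]),np.median((D@b)[t]), "ext",np.percentile((D@a)[t],[2,98]),np.percentile((D@b)[t],[2,98]))
    for r in env.spot_point("start_seat",p)[:1]:print(r["uv"],r["conf"])
    T=p["world_to_cam"];K=p["camera_matrix"];q=K@(T[:3,:3]@s+T[:3,3]);print("pred",q[:2]/q[2])
p=env.get_image("scene");im=p["img"][200:400,90:290];cv2.imwrite("pics/s2.png",cv2.cvtColor(cv2.resize(im,(600,600),interpolation=2),cv2.COLOR_RGB2BGR))
E
```

```text
top 302 angle -0.0044070045 [ 0.00440699 -0.9999903  -0.00926722  0.05142892]
scene 510 angle 0.0019379418 [ 0.00193794  0.9999981  -0.00869193  0.05557052]
[ 0.49108215 -0.06357981  0.2012236 ] [ 0.93835177  0.37396063 -0.38329881]
seat [ 0.6091 -0.1228  0.07  ] n [-0.0195  0.5732  0.8192]
scene 223 h [0.005  0.0111 0.0152 0.0162 0.0175]
centre a,b 0.0017188390508966328 -0.002626144243887962 ext [-0.0127  0.0145] [-0.0147  0.0108]
[183.8, 317.7] 0.85
pred [185.1222 321.5119]
top 105 h [0.0077 0.0132 0.0147 0.0172 0.019 ]
centre a,b -0.0014566254333438567 -0.0022136585983252794 ext [-0.0143  0.0108] [-0.0144  0.0107]
[430.5, 222.1] 0.89
pred [430.4546 221.8975]
```

View pics/s2.png

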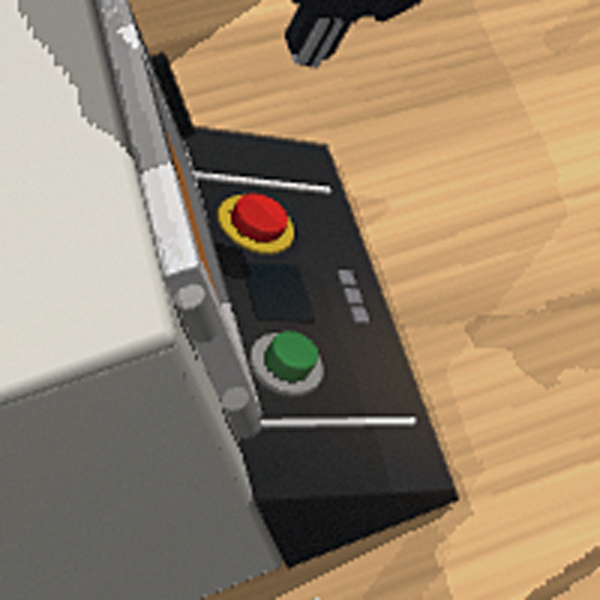

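The picture shows the door flush, with the catch side at the dark lip (175,90). The green button at (290,355) is free and unobstructed, and its seat agrees with my prediction within 4 px. I move to a standoff on its axis.

Request:
{"name": "servo_tool", "arguments": {
  "deltas": "0 -29 5.8 10.9 0 0 0;0 -29 5.8 10.9 0 0 0;0 -29 5.8 10.9 0 0 0;0 -29 5.8 10.9 0 0 0;0 0 0 0 0 0 0;0 0 0 0 0 0 0"
}}

```text
time_s: 8.13
position: [0.6073, -0.0667, 0.1508]
tool_rot: [[-0.999, -0.028, 0.017], [-0.033, 0.819, -0.573], [0.002, -0.573, -0.82]]
ft_force: [-0.4, 0.5, -0.6]
grip_width: 0.0002
gripper_force: 0.0
```

```bash
cat > b.py <<'E'
from h import *
s=np.array([.6091,-.1228,.07]);n=np.array([-.0195,.5732,.8192]);a=np.array([.99942,.034,0]);b=np.cross(n,a)
o=env.observe();R=np.array(o["tool_rot"]);d=np.array(o["position"])-s-(-.0015)*b
print("h %.1f a %.1f b %.1f mm"%tuple(1e3*np.array([d@n,d@a,d@b])),"tilt",np.degrees(np.arccos(-R[:,2]@n)),"f.n",np.array(o["ft_force"])@n,o["ft_force"],o["time_s"])
for h in(.040,):print("to h=40:",np.round(1e3*R.T@(h*n-d),1))
E
python3 b.py
```

```text
h 98.4 a 0.1 b 1.2 mm tilt nan f.n -0.20937417408456305 [-0.44031263  0.5298906  -0.63683296] 8.1333
to h=40: [-0.  -1.2 58.4]b.py:4: RuntimeWarning: invalid value encountered in arccos
  print("h %.1f a %.1f b %.1f mm"%tuple(1e3*np.array([d@n,d@a,d@b])),"tilt",np.degrees(np.arccos(-R[:,2]@n)),"f.n",np.array(o["ft_force"])@n,o["ft_force"],o["time_s"])
```

Request:
{"name": "servo_tool", "arguments": {
  "deltas": "0 0 -0.4 16 0 0 0;0 0 -0.4 16 0 0 0;0 0 -0.4 16 0 0 0;0 0 0 12 0 0 0;0 0 0 6 0 0 0;0 0 0 0 0 0 0"
}}

```text
time_s: 8.63
position: [0.6076, -0.1055, 0.0983]
tool_rot: [[-0.999, -0.028, 0.018], [-0.033, 0.819, -0.572], [0.001, -0.573, -0.82]]
ft_force: [-0.5, -0.2, -0.5]
grip_width: -0.0004
gripper_force: 0.0
```

Request:
{"name": "servo_tool", "arguments": {
  "deltas": "0 0 0 2 0 0 0;0 0 0 2 0 0 0;0 0 0 1 0 0 0;0 0 0 0 0 0 0"
}}

```text
time_s: 8.97
position: [0.6086, -0.1075, 0.0949]
tool_rot: [[-0.999, -0.028, 0.02], [-0.034, 0.819, -0.573], [-0.0, -0.573, -0.82]]
ft_force: [-0.4, 0.2, -0.9]
grip_width: -0.0001
gripper_force: 0.0
```

Request:
{"name": "servo_tool", "arguments": {
  "deltas": "0 0 0 2 0 0 0;0 0 0 2 0 0 0;0 0 0 0 0 0 0"
}}

```text
time_s: 9.22
position: [0.6085, -0.1101, 0.0911]
tool_rot: [[-0.999, -0.028, 0.019], [-0.034, 0.819, -0.572], [0.0, -0.573, -0.82]]
ft_force: [-0.5, -0.6, 0.3]
grip_width: -0.0002
gripper_force: 0.0
```

Request:
{"name": "servo_tool", "arguments": {
  "deltas": "0 0 0 2 0 0 0;0 0 0 1 0 0 0;0 0 0 0 0 0 0"
}}

```text
time_s: 9.47
position: [0.6086, -0.1118, 0.0887]
tool_rot: [[-0.999, -0.028, 0.019], [-0.034, 0.819, -0.573], [0.0, -0.573, -0.82]]
ft_force: [0.1, -0.5, 0.4]
grip_width: -0.0002
gripper_force: 0.0
```

Request:
{"name": "servo_tool", "arguments": {
  "deltas": "0 0 0 1 0 0 0;0 0 0 1 0 0 0;0 0 0 0 0 0 0"
}}

```text
time_s: 9.72
position: [0.6086, -0.1129, 0.0871]
tool_rot: [[-0.999, -0.028, 0.019], [-0.034, 0.819, -0.573], [0.0, -0.573, -0.82]]
ft_force: [-0.5, 1.0, -0.3]
grip_width: -0.0001
gripper_force: 0.0
```

Request:
{"name": "servo_tool", "arguments": {
  "deltas": "0 0 0 1 0 0 0;0 0 0 1 0 0 0;0 0 0 0 0 0 0"
}}

```text
time_s: 9.97
position: [0.6087, -0.1141, 0.0855]
tool_rot: [[-0.999, -0.028, 0.019], [-0.034, 0.819, -0.572], [0.0, -0.573, -0.82]]
ft_force: [0.6, 0.2, 0.5]
grip_width: 0.0003
gripper_force: 0.0
```

Request:
{"name": "servo_tool", "arguments": {
  "deltas": "0 0 0 1 0 0 0;0 0 0 1 0 0 0;0 0 0 0 0 0 0"
}}

```text
time_s: 10.22
position: [0.6087, -0.1152, 0.0838]
tool_rot: [[-0.999, -0.028, 0.019], [-0.034, 0.819, -0.572], [0.0, -0.573, -0.82]]
ft_force: [-0.3, -0.1, -0.0]
grip_width: 0.0
gripper_force: 0.0
```

Request:
{"name": "servo_tool", "arguments": {
  "deltas": "0 0 0 1 0 0 0;0 0 0 1 0 0 0;0 0 0 0 0 0 0"
}}

```text
time_s: 10.47
position: [0.6089, -0.1162, 0.0824]
tool_rot: [[-0.999, -0.028, 0.02], [-0.034, 0.819, -0.573], [-0.0, -0.573, -0.82]]
ft_force: [-0.7, 1.9, 2.1]
grip_width: -0.0003
gripper_force: 1.6
```

Request:
{"name": "servo_tool", "arguments": {
  "deltas": "0 0 0 1 0 0 0;0 0 0 0 0 0 0"
}}

```text
time_s: 10.63
position: [0.6089, -0.1168, 0.0816]
tool_rot: [[-0.999, -0.028, 0.02], [-0.034, 0.819, -0.573], [-0.0, -0.573, -0.82]]
ft_force: [-1.7, 3.4, 2.7]
grip_width: -0.0002
gripper_force: 2.0
```

Contact at h≈15 mm. About 5.5 mm of travel is left, so I press on in small steps.

Request:
{"name": "servo_tool", "arguments": {
  "deltas": "0 0 0 1 0 0 0;0 0 0 1 0 0 0;0 0 0 1 0 0 0;0 0 0 0 0 0 0"
}}

```text
time_s: 10.97
position: [0.609, -0.1186, 0.0791]
tool_rot: [[-0.999, -0.028, 0.02], [-0.034, 0.819, -0.573], [-0.0, -0.573, -0.82]]
ft_force: [-1.6, 3.3, 4.8]
grip_width: -0.0003
gripper_force: 3.0
```

Request:
{"name": "servo_tool", "arguments": {
  "deltas": "0 0 0 1 0 0 0;0 0 0 1 0 0 0;0 0 0 0 0 0 0"
}}

```text
time_s: 11.22
position: [0.609, -0.1196, 0.0776]
tool_rot: [[-0.999, -0.028, 0.02], [-0.034, 0.819, -0.573], [-0.0, -0.573, -0.82]]
ft_force: [-1.4, 3.5, 6.0]
grip_width: -0.0002
gripper_force: 3.7
```

Request:
{"name": "servo_tool", "arguments": {
  "deltas": "0 0 0 0.5 0 0 0;0 0 0 0 0 0 0"
}}

```text
time_s: 11.38
position: [0.609, -0.1199, 0.0773]
tool_rot: [[-0.999, -0.028, 0.02], [-0.034, 0.819, -0.573], [-0.0, -0.573, -0.82]]
ft_force: [-2.0, 4.7, 6.0]
grip_width: 0.0002
gripper_force: 3.8
```

Request:
{"name": "servo_tool", "arguments": {
  "deltas": "0 0 0 0.6 0 0 0;0 0 0 0 0 0 0"
}}

```text
time_s: 11.55
position: [0.609, -0.12, 0.077]
tool_rot: [[-0.999, -0.028, 0.02], [-0.034, 0.819, -0.573], [-0.001, -0.573, -0.82]]
ft_force: [-1.8, 5.3, 7.3]
grip_width: -0.0001
gripper_force: 4.7
```

Request:
{"name": "servo_tool", "arguments": {
  "deltas": "0 0 0 0.5 0 0 0;0 0 0 0 0 0 0"
}}

```text
time_s: 11.72
position: [0.6091, -0.1201, 0.077]
tool_rot: [[-0.999, -0.028, 0.02], [-0.034, 0.819, -0.573], [-0.001, -0.573, -0.82]]
ft_force: [-3.5, 7.6, 10.2]
grip_width: 0.0004
gripper_force: 6.6
```

On the stop (~13 N). I hold about 1 s, then release along the axis.

Request:
{"name": "servo_tool", "arguments": {
  "deltas": "0 0 0 0 0 0 0;0 0 0 0 0 0 0;0 0 0 0 0 0 0;0 0 0 0 0 0 0;0 0 0 0 0 0 0;0 0 0 0 0 0 0;0 0 0 0 0 0 0;0 0 0 0 0 0 0"
}}

```text
time_s: 12.38
position: [0.6091, -0.1201, 0.077]
tool_rot: [[-0.999, -0.028, 0.021], [-0.034, 0.819, -0.573], [-0.001, -0.573, -0.82]]
ft_force: [-3.1, 8.2, 10.5]
grip_width: 0.0003
gripper_force: 6.6
```

Request:
{"name": "servo_tool", "arguments": {
  "deltas": "0 0 0 0 0 0 0;0 0 0 0 0 0 0;0 0 0 0 0 0 0"
}}

```text
time_s: 12.63
position: [0.6091, -0.1201, 0.077]
tool_rot: [[-0.999, -0.028, 0.02], [-0.034, 0.819, -0.573], [-0.001, -0.573, -0.82]]
ft_force: [-3.6, 8.9, 10.8]
grip_width: -0.0003
gripper_force: 6.6
```

Request:
{"name": "servo_tool", "arguments": {
  "deltas": "0 0 0 -3 0 0 0;0 0 0 -4 0 0 0;0 0 0 -6 0 0 0;0 0 0 -12 0 0 0;0 0 0 -20 0 0 0;0 0 0 -30 0 0 0;0 0 0 -30 0 0 0;0 0 0 0 0 0 0"
}}

```text
time_s: 13.3
position: [0.6086, -0.0579, 0.1675]
tool_rot: [[-0.999, -0.026, 0.028], [-0.037, 0.819, -0.573], [-0.008, -0.573, -0.819]]
ft_force: [-0.5, -0.4, 0.9]
grip_width: -0.0002
gripper_force: 0.0
```

Request:
{"name": "servo_tool", "arguments": {
  "deltas": "0 0 0 0 0 0 0;0 0 0 0 0 0 0;0 0 0 0 0 0 0;0 0 0 0 0 0 0"
}}

```text
time_s: 13.63
position: [0.6065, -0.0611, 0.1611]
tool_rot: [[-0.999, -0.029, 0.017], [-0.033, 0.819, -0.572], [0.002, -0.573, -0.82]]
ft_force: [0.7, -0.6, 0.1]
grip_width: 0.0002
gripper_force: 0.0
```

```bash
python3 d.py
python3 - <<'E'
from h import *
p=env.get_image("scene");im=p["img"][200:400,90:290];cv2.imwrite("pics/s3.png",cv2.cvtColor(cv2.resize(im,(600,600),interpolation=2),cv2.COLOR_RGB2BGR))
E
```

```text
top 314 angle 0.003810243 [ 0.00381023  0.9999927  -0.00975157  0.0562182 ]
scene 582 angle -0.075420216 [ 0.07534873 -0.9971572  -0.00889559  0.05812545]
[ 0.6066948  -0.0609725   0.16140881] [0.43029931 0.49408732 0.19375073]
```

View pics/s3.png

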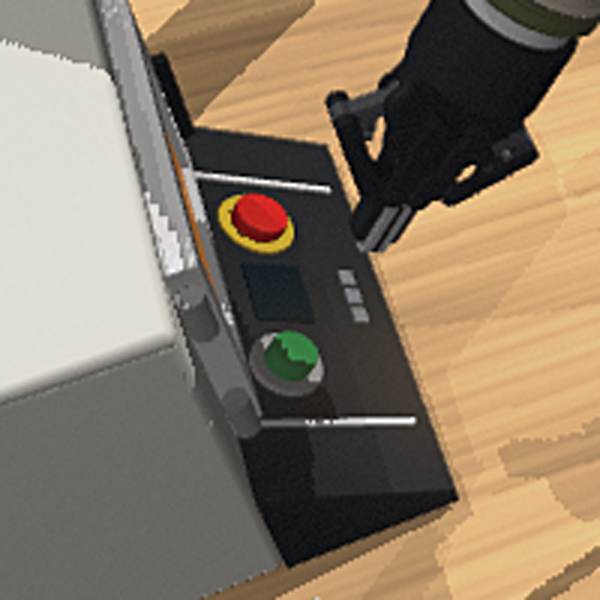

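The door is flush, the green button (290,355) is up, the red one (260,215) is untouched, and the fingers are clear of everything. The scene camera's odd angle came from the gripper's points falling in the fit; the top camera gives 0.004 rad.

```bash
python3 -c "
from rig import env
print(env.close_job())"
```

```text
the job is handed in; nothing more can be done
None
```

The job is handed in at about 14 s of the 54 s allowed: the door is shut on its catch (about 0.004 rad by the top camera), the green start button was held on its stop at about 13 N for about a second and is up again, and the emergency stop and calligraphy things were never touched; no verdict came back.

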